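Stand the chopping board and the tea tin back up

TASK

The orange chopping board has tipped forward in its stand, and the green tea tin has tipped against the wooden step shelf. With the fingertips, gently push the board back, its foot staying in the stand, until it leans against the stand's high back frame, and push the tin upright so that it stands flat on the counter about where it is. Only push: do not grip or lift either of them, and leave the cups and everything else on the counter where they stand.

Things in the scene. Friction and masses are not known exactly. Their poses are not given: they have to be found in the camera images.
- stand: fixed stand: dark wood base 160 x 160 x 12 mm; across its middle a 23 mm wide steel trough (rims 8 to 10 mm above the base) for the board's foot; low steel front bar (top 59 mm above the counter, 38 mm before the trough's middle); high steel back frame (top 129 mm up, front face 32 mm behind it). Origin on the counter under the trough's middle; +x from front bar to back frame, away from the robot
- board: orange chopping board, loose, 10 mm thick (x), 200 mm wide (y), 150 mm high (z), 0.3 kg. Origin mid foot edge, z towards its top edge. At the start its foot is in the trough and it leans 40 degrees forward (to the stand's -x) on the front bar. Pushed at the top edge with about 2 N it pivots about its foot; stood back, it leans 8 to 15 degrees the other way on the back frame
- board_top (a point): middle of the board's top edge, 150 mm from its foot; at the start about 90 mm before the trough's middle and 130 mm above the counter
- riser: fixed wooden step shelf, 200 mm (x) by 220 mm (y), top 55 mm above the counter, beside the stand on its left or right (stand and shelf change sides; each is turned by up to 20 degrees). Origin on the counter under its middle; +x away from the robot, front edge at x = -100 mm, z up
- tin: green tea tin with brass lid, loose, 60 x 60 mm, 140 mm high, 0.22 kg. Origin in the centre of its underside, z towards its lid. At the start it is tipped 34 degrees to the riser's +x: that bottom edge is on the counter before the riser, its side rests on the riser's front edge. Pushed back by about 11 degrees it drops upright by itself and rocks for 2 s; pushed fast or far it falls the other way
- tin_top (a point): centre of the tin's lid, 140 mm from its underside. At the start the lid overhangs the riser: its lowest edge is 116 mm above the counter, 41 mm in from the riser's front edge, and parallel to it
- cup_a: white espresso cup, 56 mm across, 50 mm high, standing on the back half of the riser; bystander
- cup_b: blue espresso cup, 56 mm across, 50 mm high, standing on the back half of the riser; bystander
- soap: green glass soap bottle, 64 mm across, 160 mm high; bystander between stand and riser
- shaker: small steel shaker with black cap, 40 mm across, 80 mm high; bystander between stand and riser, on the robot's side
- jar: amber jar with black cap, 72 mm across, 90 mm high; bystander beyond the work
Things that resemble listed ones, but are neither listed nor needed, are in the scene too. What is shaped like the tin but blue is not meant.

How it is judged (in metres and radians):
At the end, for the whole second after the job is handed in: Board: foot in the trough (20 mm in x, 40 mm in y from its middle), top edge 12 to 65 mm behind the trough's middle and over 140 mm high, against the back frame. Tin: on the counter, within 0.06 rad of upright and 80 mm of where it began. Both at rest (x of board_top in the frame of stand between 0.012 and 0.065 m and z of board_top in the frame of stand above 0.14 m and x of board in the frame of stand between -0.02 and 0.02 m and z of board in the frame of stand below 0.022 m and y of board in the frame of stand between -0.04 and 0.04 m and angle between tin's own z axis and vertical below 0.06 rad and height (world z) of tin below 0.006 m and distance of tin from where it was at the start of the episode below 0.08 m and linear speed of each of tin, board below 0.04 m/s and angular speed of each of tin, board below 0.4 rad/s); the robot touches nothing.
It fails at once if the tin is lifted off the counter (height (world z) of tin above 0.045 m).
It fails at once if the board's foot is lifted out of the stand (z of board in the frame of stand above 0.045 m).
It fails at once if the tin is squeezed or shoved with more than 30 N (contact force between the fingers and tin above 30 N).
It fails at once if the board is squeezed or shoved with more than 30 N (contact force between the fingers and board above 30 N).
It fails at once if a cup, the soap, shaker or jar is moved more than 25 mm (distance of any of cup_a, cup_b, soap, shaker, jar from where it was at the start of the episode above 0.025 m).
It also fails if it takes over 56 s, if anything falls off the work surface, if the arm or the gripper's body presses on something with over 40 N, if the wrist force passes 120 N, or if a joint passes its speed limit or range.

ROBOT

A 6-joint arm with a two-finger parallel gripper is mounted at the origin on the work surface. World frame = base frame: x ahead of the robot, y to its left, z up, the work surface at z = 0. Lengths are in m, angles in degrees, forces in N, time in s.
With the tool pointing down it reaches from about 0.4 to 0.825 m from the base axis. Payload 7 kg.
Tool frame: the origin (TCP) lies at the centre of the arm's flange, where the gripper is bolted on; the fingertips stand 178 mm ahead of it and the grasp point (between the pads) lies 159 mm ahead of it; z points along the fingers, y is the line along which they close (so a half turn about z gives the same grasp; the last joint's range is limited). The gripper opens to 88 mm and grips with 3 to 60 N. Pads are 19 mm wide; open, the fingers measure 130 mm over their backs; the gripper's body (78 mm by 193 mm) begins 47 mm behind the grasp point.
Start: joints at [84.059, 20.546, 0.682, 0, -70.136, -16.507], TCP at [0.258, 0.624, 0.405] pointing down, gripper open.
Joint ranges: [-176.03, 176.03], [-82.01, 121.73], [-58.28, 71.71], [-173.87, 95.51], [-174.79, -0.11], [-173.66, 173.66]. Speed limits (degrees/s): [136.94, 136.94, 172.46, 180, 180, 180].

INTERFACE

Orientations are given as [roll, pitch, yaw] about the fixed x, y, z axes, in that order (R = Rz(yaw) Ry(pitch) Rx(roll)).
In Python, from plant import telemetry, snapshot, workorder, nets gives the robot as it stands.
- The arm moves only by the shell command python3 -m creep 'ROWS'. ROWS is JSON, a list that holds one entry, the list of rows, each a list of 5 numbers: the shift along the tool's x, y, z normalised to -1 to 1, where 1 is 0.2 m, then the turn about the tool's z normalised to -1 to 1, where 1 is pi/2 rad, then the opening, from 0 (shut) to 1 (fully open). In form: [[[x, y, z, spin, hand], ...]]. A call has 1 to 8 rows; each row shifts and turns the commanded pose from where the row before left it, along the tool's axes as they then stand; what a row does not reach is not made up. A row lasts 1/12 s, in which the tool goes at most 41.7 mm and 7.16 degrees, less where a joint would pass 70% of its speed; a pose out of reach is approached as far as the arm can. A call with a number of a shift or a turn outside -1 to 1 is refused whole. A call with a gripper value outside its range is refused whole. The fingers move at their own pace and stop on an object; the grip force is fixed at half the most. Time passes only in rows, so rows that do not move let the fingers close. It gives the time, the measured TCP pose, the force, the opening and the grip force at its end, in the units of the state.
- telemetry.get_obs(): the state, without advancing time (a new reading comes with each control period).
- snapshot(name): name is "scene" or "top"; returns a dict with "frame" (400x640x3 uint8, red, green, blue), "fx", "fy", "cx", "cy" (pixels), "k1" (the pictures are not rectified: a ray, as slopes to the right and down, at radius r is drawn at 1 + k1 r^2 times it, then the intrinsics apply), "rvec" (rotation vector, rad) and "tvec" (3), from world to camera coordinates, as OpenCV has them. Camera axes: x right, y down, z forward; pixel columns grow to the right and rows downward; lengths in m; the calibration is good to about 2 mm. A picture is of the moment at which its call begins. There is no depth.
- workorder.close_job(): hands the job in; it is judged then, once.
Trained networks look in a picture, given as the dict that the camera call returned (one of the last four; its "shot" number tells which), for a name from the list of things; names that differ only in an ending like _2 or _b are one class to them, and where a whole thing is asked for, a point or a joint stands for the part that bears it (a point fixed in the world has none). Each returns a list of dicts, best first, with "confidence" (0 to 1); they miss things now and then, are a little off and sometimes report something else, mostly with a low value. They report only what shows in the picture. A call takes as long as a camera call. They do not tell look-alikes from the thing itself.
- nets.find_in(picture, query): "uv" ([column, row] in pixels, amid what is visible of it).
- nets.masks_of(picture, query): "region" (400x640 bool, what is visible of it) and "uv" ([column, row] in pixels, amid what is visible of it).
- nets.landmark_of(picture, query): "uv" ([column, row] in pixels: a listed point, or the origin of a listed thing).
The state is a dict: "clock": time; "joint_pos": joint angles; "qvel": joint speeds; "tau": joint torques, N m; "tool_pos": TCP position; "orientation": TCP orientation; "force": force on the tool from outside, world axes, zero at the start; "moment": the same for the moment, N m; "opening": finger opening in m; "gripper_force": force on a finger pad.
Only numpy, scipy, OpenCV 4.12 (cv2) and the standard library are available. Lean on these libraries where they do the work, as an engineer would, in place of code of your own. Each camera call takes 0.05 s, during which the arm holds its last target. There are 200 camera calls.

## Working session

There is one attempt and no reset: what is moved stays moved. The work goes in short steps, Python scripts to look and compute and a shell command to move; the robot and the scene stay as the last step left them, time stands still between calls to the robot, and variables do not carry over. Pictures are saved under pics/ and viewed, at most 10 in all, crops included, and the job is handed in when it is done.

```bash
mkdir -p pics
cat > h.py <<'E'
import numpy as np, cv2
from plant import telemetry, snapshot, workorder, nets
def K(p): return np.array([[p["fx"],0,p["cx"]],[0,p["fy"],p["cy"]],[0,0,1.]]), np.array([p["k1"],0,0,0,0.])
def proj(p,X):
    k,d=K(p); return cv2.projectPoints(np.array(X,float).reshape(-1,1,3),np.array(p["rvec"],float),np.array(p["tvec"],float),k,d)[0].reshape(-1,2)
def ray(p,uv):
    k,d=K(p); n=cv2.undistortPoints(np.array(uv,float).reshape(-1,1,2),k,d).reshape(-1)
    R=cv2.Rodrigues(np.array(p["rvec"],float))[0]; c=-R.T@np.array(p["tvec"],float).ravel()
    v=R.T@np.array([n[0],n[1],1]); return c,v/np.linalg.norm(v)
def atz(p,uv,z):
    c,v=ray(p,uv); return c+v*(z-c[2])/v[2]
def tri(p,a,q,b):
    c,v=ray(p,a); e,w=ray(q,b)
    s=np.linalg.lstsq(np.c_[v,-w],e-c,rcond=None)[0]; A=c+s[0]*v;B=e+s[1]*w
    return (A+B)/2,np.linalg.norm(A-B)
E
python3 - <<'E'
from h import *
np.set_printoptions(precision=3,suppress=True)
s=snapshot("scene");t=snapshot("top")
cv2.imwrite("pics/s0.png",s["frame"][:,:,::-1]);cv2.imwrite("pics/t0.png",t["frame"][:,:,::-1])
for n in "s","t":
    p={"s":s,"t":t}[n]; print(n,ray(p,[320,200])[0],p["fx"])
    for q in ["stand","board","board_top","riser","tin","tin_top","cup_a","soap","shaker","jar"]:
        print(q,"L",[(np.round(d["uv"]),round(d["confidence"],2)) for d in nets.landmark_of(p,q)][:3],"F",[(np.round(d["uv"]),round(d["confidence"],2)) for d in nets.find_in(p,q)][:3])
o=telemetry.get_obs();print(o)
E
```

```text
s [1.002 0.171 0.873] 409.0801816627018
stand L [(array([190., 197.]), 0.65)] F [(array([186., 210.]), 0.79), (array([292., 198.]), 0.24)]
board L [(array([194., 200.]), 0.84)] F [(array([190., 167.]), 0.78)]
board_top L [(array([185., 140.]), 0.55), (array([308., 185.]), 0.22)] F [(array([189., 169.]), 0.89)]
riser L [(array([410., 273.]), 0.95), (array([390., 284.]), 0.17)] F [(array([414., 260.]), 0.97)]
tin L [(array([368., 183.]), 0.9), (array([482., 231.]), 0.76), (array([420., 141.]), 0.63)] F [(array([437., 160.]), 0.96), (array([360., 161.]), 0.94), (array([501., 214.]), 0.72)]
tin_top L [(array([355., 143.]), 0.93), (array([418., 211.]), 0.89), (array([526., 202.]), 0.78)] F [(array([359., 164.]), 0.85), (array([506., 215.]), 0.73), (array([434., 160.]), 0.62)]
cup_a L [(array([387., 286.]), 0.89), (array([431., 295.]), 0.58)] F [(array([435., 290.]), 0.6), (array([389., 277.]), 0.57)]
soap L [(array([293., 214.]), 0.59)] F [(array([292., 198.]), 0.8), (array([390., 277.]), 0.49), (array([414., 260.]), 0.25)]
shaker L [(array([309., 185.]), 0.67)] F [(array([307., 176.]), 0
[... 974 characters left out ...]
0.93), (array([199., 125.]), 0.81)]
soap L [(array([342., 190.]), 0.77)] F [(array([344., 187.]), 0.6)]
shaker L [(array([340., 226.]), 0.58)] F [(array([337., 227.]), 0.83)]
jar L [(array([330., 100.]), 0.88)] F [(array([331.,  98.]), 0.73)]
{'clock': 2.1, 'joint_pos': array([ 84.058,  20.546,   0.682,  -0.002, -70.138, -16.508]), 'qvel': array([-0.049, -0.044, -0.004,  0.002,  0.026, -0.019]), 'tau': array([ -0.   , -58.237,  29.33 ,   7.002,   0.012,  -0.   ]), 'tool_pos': array([0.258, 0.624, 0.405]), 'orientation': array([179.997,   0.001, -22.45 ]), 'force': array([ 0.053, -0.198, -0.522]), 'moment': array([ 0.026, -0.037, -0.02 ]), 'gripper_force': 0.0, 'opening': 0.08728821740460513}
```

View pics/s0.png

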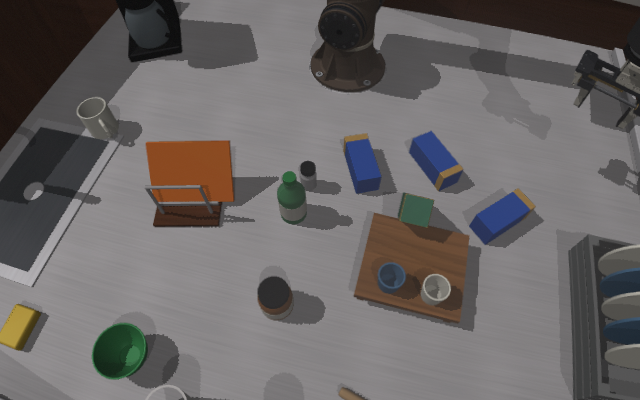

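View pics/t0.png

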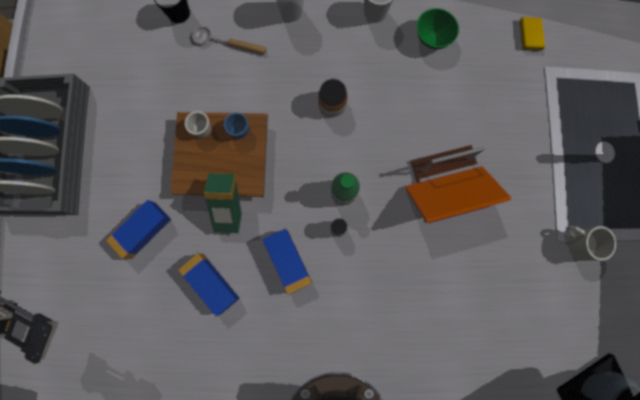

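The scene shows the green tin at scene (416,210) and top (222,205), leaning on the riser at top (220,153). Its brass and green lid is at top (221,183). Candidates for the tin: green, top (222,205); blue look-alikes, top (138,230), (210,284) and (288,260). The description says green against the riser, so I choose that one. The board is orange, top (458,193); the only orange thing. Next I measure it and check a crop.

Run:
```python
from h import *
np.set_printoptions(precision=3,suppress=True)
s=snapshot("scene");t=snapshot("top")
def lm(q): return nets.landmark_of(s,q)[0]["uv"],nets.landmark_of(t,q)[0]["uv"]
for q in ["stand","board","board_top","riser","soap","shaker"]:
    a,b=lm(q); print(q,*tri(s,a,t,b))
print("tintop",tri(s,[418,211],t,[222,184]))
for nm,q,z in [("riser","riser",.055)]:
    m=nets.masks_of(t,q)[0]["region"].astype(np.uint8)
    r=cv2.minAreaRect(cv2.findNonZero(m)); b=cv2.boxPoints(r); print(nm,b.tolist()); print(np.array([atz(t,x,z) for x in b]))
hsv=cv2.cvtColor(t["frame"],cv2.COLOR_RGB2HSV)
m=cv2.inRange(hsv,(3,150,60),(16,255,255)); m[:,:390]=0;m[:,520:]=0;m[:130]=0;m[240:]=0
b=cv2.boxPoints(cv2.minAreaRect(cv2.findNonZero(m))); print("board",b.tolist()); print(np.array([atz(t,x,.13) for x in b]))
c=t["frame"][90:250,160:320,::-1]; d=t["frame"][110:270,370:530,::-1]
cv2.imwrite("pics/c1.png",cv2.resize(np.hstack([c,d]),None,fx=2.5,fy=2.5,interpolation=cv2.INTER_CUBIC))
print(telemetry.get_obs()["clock"])
```

```text
stand [ 0.581 -0.275  0.017] 0.0029431248808129305
board [ 0.584 -0.26   0.011] 0.003521231423365004
board_top [ 0.503 -0.279  0.148] 0.0018513544902904328
riser [ 0.637  0.279 -0.001] 0.009180457779834204
soap [ 0.553 -0.013  0.008] 0.008836528398877896
shaker [0.47  0.005 0.018] 0.005777587412436139
tintop (array([0.548, 0.259, 0.128]), np.float64(0.009559814801083122))
riser [[170.86642456054688, 193.9423370361328], [173.11605834960938, 110.70584106445312], [266.69635009765625, 113.23503112792969], [264.44671630859375, 196.47152709960938]]
[[0.536 0.391 0.055]
 [0.74  0.397 0.055]
 [0.732 0.169 0.055]
 [0.531 0.169 0.055]]
board [[403.1919860839844, 176.89112854003906], [496.4928283691406, 150.97422790527344], [510.0171813964844, 199.6619110107422], [416.7163391113281, 225.5788116455078]]
[[ 0.566 -0.141  0.13 ]
 [ 0.627 -0.354  0.13 ]
 [ 0.517 -0.38   0.13 ]
 [ 0.46  -0.168  0.13 ]]
2.85
```

View pics/c1.png

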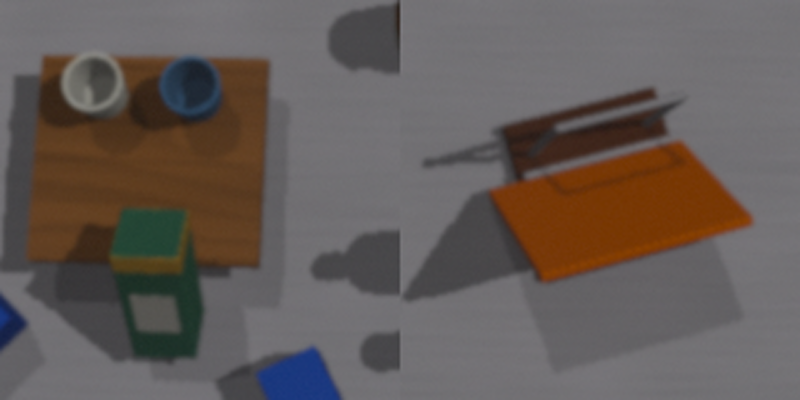

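The crop confirms the green tin with brass lid band on the riser's front edge. Its far (low) lid edge is at top px (208,173)–(235,174), and the front edge of the riser is (171,194)–(264,196). The board's near top edge is at (427,222)–(510,199).

Run:
```python
from h import *
np.set_printoptions(precision=3,suppress=True)
t=snapshot("top"); s=snapshot("scene")
def yaw(y): return np.degrees(np.arctan2(-y[0],y[1]))  # x-axis yaw from +y direction
def pr(n,a,b,z):
    A,B=atz(t,a,z),atz(t,b,z); print(n,A,B,"len",np.linalg.norm(A-B),"mid",(A+B)/2,"yaw",yaw(A-B)); return A,B
pr("riserF",[171.2,194],[264,196.4],.055); pr("riserB",[176.8,112],[268,114],.055)
pr("lidlow",[208,173.2],[235.2,174],.116)
A,B=pr("board near",[427.2,222],[510,198.8],.127); pr("board foot",[406,186],[484,167.2],.06)
o=telemetry.get_obs(); R=np.array(o["orientation"]); print(R,o["tool_pos"],o["clock"])
for n,p,X in (("board",s,[A,B]),("lid",s,[atz(t,[208,173.2],.116),atz(t,[235.2,174],.116)])): print(n,proj(p,X))
cv2.imwrite("pics/c2.png",cv2.resize(np.hstack([s["frame"][120:240,130:250,::-1],s["frame"][170:290,350:470,::-1]]),None,fx=3.3,fy=3.3,interpolation=cv2.INTER_CUBIC))
```

```text
riserF [0.536 0.39  0.055] [0.532 0.17  0.055] len 0.2198096453165023 mid [0.534 0.28  0.055] yaw -1.1508446031362782
riserB [0.736 0.388 0.055] [0.73  0.166 0.055] len 0.22208407006317593 mid [0.733 0.277 0.055] yaw -1.5887141833412197
lidlow [0.574 0.289 0.116] [0.573 0.228 0.116] len 0.06111672820209672 mid [0.573 0.259 0.116] yaw -1.5213422923058106
board near [ 0.468 -0.192  0.127] [ 0.52  -0.381  0.127] len 0.19583603123243257 mid [ 0.494 -0.287  0.127] yaw 15.361177253256981
board foot [ 0.557 -0.159  0.06 ] [ 0.604 -0.347  0.06 ] len 0.19408195762451025 mid [ 0.581 -0.253  0.06 ] yaw 13.925255333042257
[179.998  -0.001 -22.446] [0.258 0.624 0.405] 2.95
board [[227.659 140.964]
 [145.915 142.877]]
lid [[427.145 227.547]
 [398.44  220.606]]
```

View pics/c2.png

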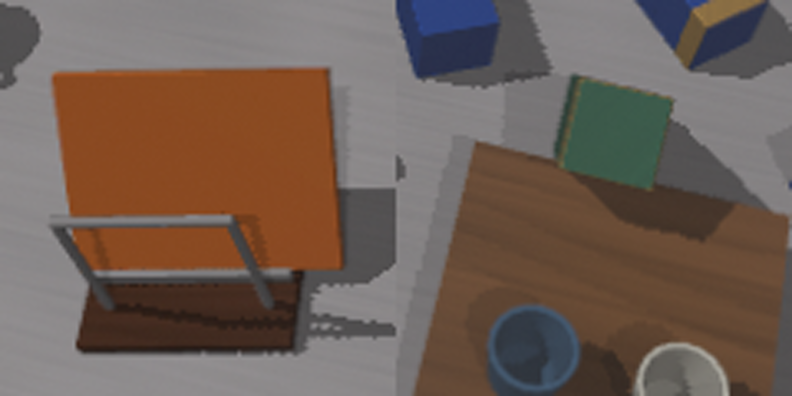

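```bash
python3 -m creep '[[[0.166,0.072,0,0,0],[0.166,0.072,0,0,0],[0.166,0.072,0,0,0],[0.166,0.072,0,0,0],[0.166,0.072,0,0,0],[0.166,0.072,0,0,0],[0.166,0.072,0,0,0]]]'
python3 -m creep '[[[0.166,0.072,0,0,0],[0.166,0.072,0,0,0],[0.166,0.072,0,0,0],[0.166,0.072,0,0,0],[0.166,0.072,0,0,0],[0.166,0.072,0,0,0],[0.166,0.072,0,0,0],[0,0,0,0,0]]]'
python3 -m creep '[[[0,0,0,-0.078,0],[0,0,0,-0.078,0],[0,0,0,-0.078,0],[0,0,0,0,0]]]'
```

```text
clock: 3.53
tool_pos: [0.435, 0.4405, 0.405]
orientation: [-180.0, -0.0, -22.4]
force: [0.6, 0.4, 0.3]
opening: 0.0467
gripper_force: 0.0
clock: 4.2
tool_pos: [0.6136, 0.2558, 0.4042]
orientation: [179.9, -0.0, -22.7]
force: [-0.2, 0.5, 0.7]
opening: 0.0005
gripper_force: 0.0
clock: 4.53
tool_pos: [0.6104, 0.2599, 0.4046]
orientation: [180.0, 0.0, -1.1]
force: [-0.8, -0.3, 0.7]
opening: 0.0004
gripper_force: 0.0
```

```bash
python3 -m creep '[[[0,0,0.15,0,0],[0,0,0.15,0,0],[0,0,0.15,0,0],[0,0,0.1,0,0],[0,0,0.08,0,0],[0,0,0,0,0],[0,0,0,0,0]]]'
python3 - <<'E'
from h import *
s=snapshot("scene"); t=snapshot("top")
cv2.imwrite("pics/c3.png",cv2.resize(np.hstack([s["frame"][130:300,330:500,::-1],t["frame"][90:260,150:320,::-1]]),None,fx=2.3,fy=2.3,interpolation=cv2.INTER_CUBIC))
E
```

```text
clock: 5.12
tool_pos: [0.6103, 0.2601, 0.2782]
orientation: [179.9, 0.1, -1.5]
force: [-0.4, -0.3, 0.3]
opening: 0.0005
gripper_force: 0.0
```

View pics/c3.png

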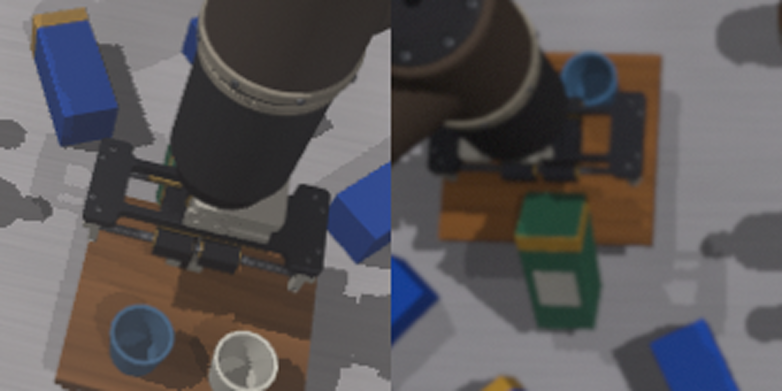

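Fingers are shut and centred behind the lid (top panel, lid edge ~(555,197), fingers ~(540,172)), with the tin unmoved. Next: approach, then a slow push.

```bash
python3 -m creep '[[[-0.04,0,0,0,0],[-0.04,0,0,0,0],[-0.03,0,0,0,0],[-0.012,0,0,0,0],[-0.012,0,0,0,0],[-0.012,0,0,0,0],[-0.012,0,0,0,0],[-0.012,0,0,0,0]]]'
python3 -m creep '[[[-0.012,0,0,0,0],[-0.012,0,0,0,0],[-0.012,0,0,0,0],[-0.012,0,0,0,0],[0,0,0,0,0]]]'
python3 - <<'E'
from h import *
t=snapshot("top")
print([(d["uv"],d["confidence"]) for d in nets.landmark_of(t,"tin_top")])
cv2.imwrite("pics/c4.png",cv2.resize(t["frame"][90:260,150:320,::-1],None,fx=2.3,fy=2.3,interpolation=cv2.INTER_CUBIC))
E
```

```text
clock: 5.88
tool_pos: [0.5762, 0.2609, 0.2787]
orientation: [-180.0, -0.0, -1.4]
force: [1.3, -0.3, 0.0]
opening: 0.0002
gripper_force: 0.1
clock: 6.3
tool_pos: [0.5663, 0.261, 0.2786]
orientation: [180.0, 0.0, -1.4]
force: [-0.6, -0.4, 0.1]
opening: -0.0
gripper_force: 0.0
[([222.5, 192.6], 0.82), ([299.1, 289.6], 0.79), ([116.3, 251.5], 0.78)]
```

View pics/c4.png

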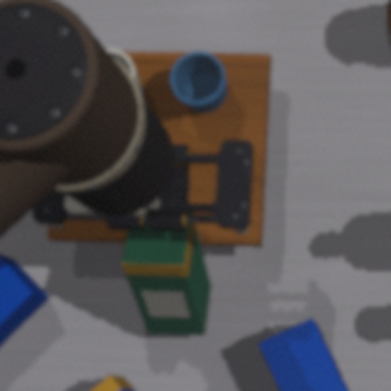

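The tin is tilting back (its lid centre moved from row 184 to 193) and its base hasn't moved. I continue slowly.

```bash
python3 -m creep '[[[-0.01,0,0,0,0],[-0.01,0,0,0,0],[-0.01,0,0,0,0],[-0.01,0,0,0,0],[0,0,0,0,0],[0,0,0,0,0]]]'
cat > tt.py <<'E'
from h import *
t=snapshot("top")
print([(np.round(d["uv"],1),round(d["confidence"],2)) for d in nets.landmark_of(t,"tin_top")])
print([(np.round(d["uv"],1),round(d["confidence"],2)) for d in nets.landmark_of(t,"tin")])
E
python3 tt.py; python3 tt.py
```

```text
clock: 6.9
tool_pos: [0.5587, 0.2613, 0.2787]
orientation: [-180.0, -0.0, -1.4]
force: [-0.0, -0.0, -0.0]
opening: 0.0006
gripper_force: 0.0
[(array([117.8, 249.7]), 0.93), (array([300.2, 288.9]), 0.91), (array([191.9, 263.6]), 0.88), (array([216.7, 228.8]), 0.81), (array([200. , 128.4]), 0.22)]
[(array([228.4, 229.1]), 0.91), (array([161.8, 208.3]), 0.75), (array([468.3, 207.7]), 0.73), (array([231.2, 305.8]), 0.65)]
[(array([217.9, 229.7]), 0.74), (array([190.3, 263.6]), 0.74), (array([298.8, 288.6]), 0.73), (array([116.7, 249.6]), 0.55)]
[(array([275.9, 232.7]), 0.94), (array([231.6, 226.5]), 0.74), (array([160.5, 210.2]), 0.6), (array([231.7, 309.7]), 0.55), (array([225.9, 157.1]), 0.53)]
```

```bash
python3 -m creep '[[[0.08,0,0,0,0],[0.12,0,0,0,0],[0.05,0,-0.15,0,0],[0,0,-0.2,0,0],[0,0,-0.2,0,0],[0,0,-0.1,0,0],[0,0,0,0,0]]]'
python3 - <<'E'
from h import *
t=snapshot("top");s=snapshot("scene")
for p in (t,s):
    print("exp top/base",proj(p,[[.465,.258,.14],[.465,.258,0]]).round(1).tolist(),[np.round(d["uv"],1) for d in nets.landmark_of(p,"tin_top")][:4],[np.round(d["uv"],1) for d in nets.landmark_of(p,"tin")][:4])
cv2.imwrite("pics/c5.png",cv2.resize(np.hstack([s["frame"][130:300,330:500,::-1],t["frame"][90:260,150:320,::-1]]),None,fx=2.3,fy=2.3,interpolation=cv2.INTER_CUBIC))
E
```

```text
clock: 7.78
tool_pos: [0.6099, 0.2603, 0.4153]
orientation: [-179.7, -0.5, -1.4]
force: [0.8, -0.2, 0.4]
opening: 0.0006
gripper_force: 0.0
exp top/base [[217.9, 221.5], [230.1, 226.6]] [array([194.6, 260.2]), array([219.8, 220.5]), array([118.1, 249.5]), array([299.9, 287.9])] [array([231.1, 226.6]), array([160.2, 208.8]), array([230.8, 306.9]), array([276.3, 231.1])]
exp top/base [[421.0, 176.0], [409.4, 207.9]] [array([351.5, 142.5]), array([525.2, 200.4]), array([426.4, 174.4])] [array([412.8, 208.6]), array([478.9, 226.3]), array([420.2, 139.8]), array([369.9, 183.6])]
```

View pics/c5.png

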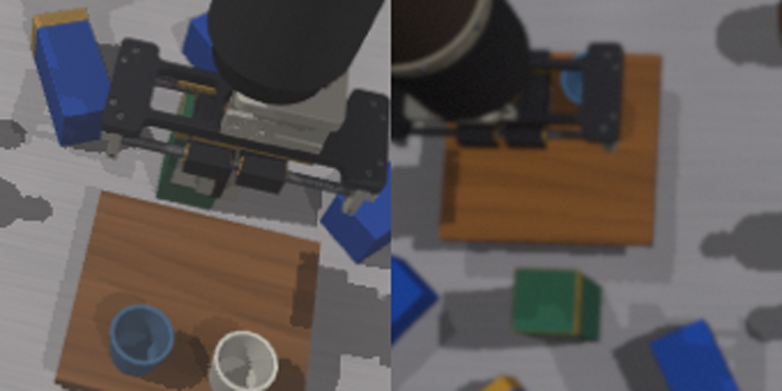

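The tin now stands upright on the counter: lid at top (220,220) and base at (231,227), against (218,222) and (230,227) expected. On to the board.

```bash
python3 -m creep '[[[-0.043,0.175,0,0,0],[-0.043,0.175,0,0,0],[-0.043,0.175,0,0,0],[-0.043,0.175,0,0,0],[-0.043,0.175,0,0,0],[-0.043,0.175,0,0,0],[-0.043,0.175,0,0,0],[-0.043,0.175,0,0,0]]]'
python3 -m creep '[[[-0.043,0.175,0,0,0],[-0.043,0.175,0,0,0],[-0.043,0.175,0,0,0],[-0.043,0.175,0,0,0],[-0.043,0.175,0,0,0],[-0.043,0.175,0,0,0],[-0.043,0.175,0,0,0],[-0.043,0.175,0,0,0]]]'
python3 -m creep '[[[0,0,0,-0.061,0],[0,0,0,-0.061,0],[0,0,0,-0.061,0],[0,0,0,0,0],[0,0,0,0,0]]]'
```

```text
clock: 8.75
tool_pos: [0.5323, -0.0197, 0.4079]
orientation: [180.0, 0.1, -1.4]
force: [1.1, -1.3, -1.2]
opening: 0.0002
gripper_force: 0.0
clock: 9.42
tool_pos: [0.4567, -0.298, 0.4079]
orientation: [-180.0, 0.1, -1.4]
force: [0.7, -0.1, -0.1]
opening: 0.0006
gripper_force: 0.0
clock: 9.83
tool_pos: [0.4575, -0.2965, 0.4079]
orientation: [-180.0, 0.1, 14.9]
force: [0.6, -0.1, 0.6]
opening: 0.0004
gripper_force: 0.0
```

```bash
python3 -m creep '[[[0,0,0.15,0,0],[0,0,0.15,0,0],[0,0,0.15,0,0],[0,0,0.1,0,0],[0,0,0.05,0,0],[0,0,0,0,0]]]'
python3 -m creep '[[[0.06,0,0,0,0],[0.05,0,0,0,0],[0.02,0,0,0,0],[0.02,0,0,0,0],[0.02,0,0,0,0],[0.02,0,0,0,0],[0.02,0,0,0,0]]]'
python3 - <<'E'
from h import *
t=snapshot("top");s=snapshot("scene")
cv2.imwrite("pics/c6.png",cv2.resize(np.hstack([s["frame"][90:260,100:270,::-1],t["frame"][100:270,360:530,::-1]]),None,fx=2.3,fy=2.3,interpolation=cv2.INTER_CUBIC))
E
```

```text
clock: 10.33
tool_pos: [0.4571, -0.296, 0.2863]
orientation: [-179.9, 0.2, 15.0]
force: [-0.3, 0.3, -0.5]
opening: 0.0001
gripper_force: 0.0
clock: 10.92
tool_pos: [0.4985, -0.2854, 0.289]
orientation: [180.0, -0.0, 15.1]
force: [-0.7, -1.2, 1.0]
opening: 0.0008
gripper_force: 0.9
```

View pics/c6.png

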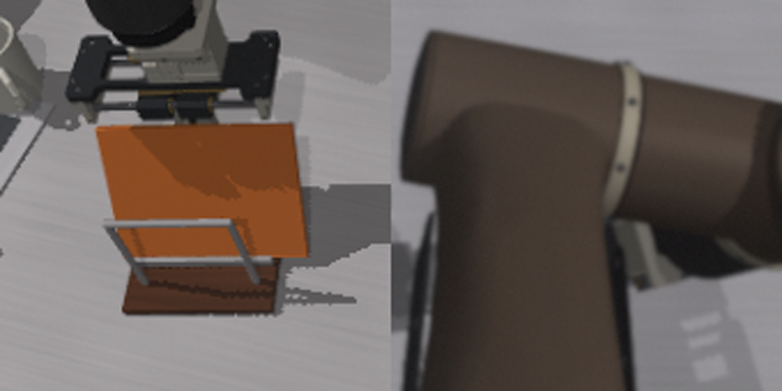

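The fingers touch the middle of the board's top edge (scene panel (195,125)), and the board is beginning to tilt. Continue.

```bash
python3 -m creep '[[[0.02,0,0,0,0],[0.02,0,0,0,0],[0.02,0,0,0,0],[0.02,0,0,0,0],[0.02,0,0,0,0],[0.02,0,0,0,0],[0.02,0,0,0,0],[0.02,0,0,0,0]]]'
python3 -m creep '[[[0.02,0,0,0,0],[0.02,0,0,0,0],[0.02,0,0,0,0],[0.02,0,0,0,0],[0.02,0,0,0,0],[0.015,0,0,0,0],[0.015,0,0,0,0]]]'
python3 - <<'E'
from h import *
s=snapshot("scene")
print([(np.round(d["uv"],1),round(d["confidence"],2)) for d in nets.landmark_of(s,"board_top")])
cs=np.array([.585,-.262,0]);x=np.array([.966,.259,0])
for X,z in ((-.03,.157),(-.01,.16),(0,.16),(.02,.158),(.03,.156)): print(X,proj(s,cs+X*x+[0,0,z]))
E
```

```text
clock: 11.68
tool_pos: [0.5296, -0.277, 0.2886]
orientation: [180.0, -0.0, 15.1]
force: [-0.5, -0.3, 0.6]
opening: -0.0
gripper_force: 0.3
clock: 12.27
tool_pos: [0.5545, -0.2703, 0.2886]
orientation: [-180.0, -0.0, 15.1]
force: [-0.2, 0.4, 0.3]
opening: 0.0004
gripper_force: 0.1
[(array([174.6, 157.5]), 0.98)]
-0.03 [[177.96283092 156.17455207]]
-0.01 [[175.96128124 162.70816602]]
0 [[175.14850471 166.45291839]]
0.02 [[173.78381362 174.60947931]]
0.03 [[173.23804121 179.01213701]]
```

```bash
python3 -m creep '[[[0.014,0,0,0,0],[0.014,0,0,0,0],[0.014,0,0,0,0],[0.014,0,0,0,0],[0.012,0,0,0,0],[0.012,0,0,0,0],[0.012,0,0,0,0],[0.012,0,0,0,0]]]'
cat > bt.py <<'E'
from h import *
s=snapshot("scene")
print([(np.round(d["uv"],1),round(d["confidence"],2)) for d in nets.landmark_of(s,"board_top")],telemetry.get_obs()["force"])
E
python3 bt.py
python3 -m creep '[[[0.01,0,0,0,0],[0.01,0,0,0,0],[0.01,0,0,0,0],[0,0,0,0,0]]]'; python3 bt.py
```

```text
clock: 13.03
tool_pos: [0.5745, -0.2649, 0.2887]
orientation: [-180.0, 0.0, 15.1]
force: [0.4, -0.3, 0.6]
opening: 0.0002
gripper_force: 0.1
[(array([176.2, 167.3]), 0.7)] [ 0.32937073  0.34018384 -0.15672882]
clock: 13.47
tool_pos: [0.5804, -0.2634, 0.2887]
orientation: [180.0, -0.0, 15.1]
force: [0.3, 0.7, 1.5]
opening: 0.0007
gripper_force: 0.0
[(array([174.2, 171.5]), 0.93)] [0.14687082 0.28117225 0.05486253]
```

```bash
python3 -m creep '[[[0.01,0,0,0,0],[0.01,0,0,0,0],[0.01,0,0,0,0],[0,0,0,0,0],[0,0,0,0,0]]]'; python3 bt.py;  python3 -m creep '[[[0,0,0,0,0],[0,0,0,0,0],[0,0,0,0,0]]]'; python3 bt.py
```

```text
clock: 13.98
tool_pos: [0.586, -0.2618, 0.2886]
orientation: [-180.0, 0.0, 15.1]
force: [-0.6, 0.5, -0.1]
opening: 0.0004
gripper_force: 0.0
[(array([173.7, 174.2]), 0.68)] [-0.08312156 -0.26011918  0.04915127]
clock: 14.33
tool_pos: [0.5858, -0.2619, 0.2887]
orientation: [-180.0, 0.0, 15.1]
force: [-0.2, 0.1, 0.2]
opening: 0.0008
gripper_force: 0.0
[(array([173.7, 176.4]), 0.82)] [-0.19640501 -0.04031834  0.57996464]
```

```bash
python3 -m creep '[[[0.008,0,0,0,0],[0.008,0,0,0,0],[0.008,0,0,0,0],[0,0,0,0,0]]]'; python3 bt.py
python3 -m creep '[[[-0.05,0,0,0,0],[-0.15,0,0,0,0],[-0.15,0,0,0,0],[-0.05,0,-0.15,0,0],[0,0,-0.2,0,0],[0,0,-0.2,0,0],[-0.1,0,-0.1,0,0],[-0.1,0,0,0,0]]]'
python3 -m creep '[[[0,0,0,0,0],[0,0,0,0,0],[0,0,0,0,0],[0,0,0,0,0],[0,0,0,0,0],[0,0,0,0,0],[0,0,0,0,0],[0,0,0,0,0]]]'; python3 bt.py
python3 - <<'E'
from h import *
t=snapshot("top");s=snapshot("scene")
for p in (t,s): print([np.round(nets.landmark_of(p,q)[0]["uv"],1).tolist() for q in ["board","board_top","soap","shaker","jar"]],[np.round(d["uv"],1).tolist() for d in nets.landmark_of(p,"tin_top")],[np.round(d["uv"],1).tolist() for d in nets.landmark_of(p,"tin")])
cv2.imwrite("pics/f1.png",cv2.resize(np.hstack([s["frame"][120:320,100:500,::-1]]),None,fx=2,fy=2,interpolation=cv2.INTER_CUBIC))
E
```

```text
clock: 14.77
tool_pos: [0.5891, -0.2611, 0.2886]
orientation: [-180.0, 0.3, 15.1]
force: [-7.6, -1.9, 5.9]
opening: 0.0001
gripper_force: 4.4
[(array([171.3, 176.9]), 0.94)] [-8.24407155 -2.37838122  4.72429784]
clock: 15.53
tool_pos: [0.4754, -0.2923, 0.4244]
orientation: [179.7, -0.5, 15.2]
force: [0.4, -0.1, 0.1]
opening: 0.0005
gripper_force: 0.0
clock: 16.2
tool_pos: [0.4749, -0.2918, 0.4183]
orientation: [-180.0, 0.0, 15.1]
force: [0.6, 0.0, 0.8]
opening: 0.0006
gripper_force: 0.0
[(array([172.7, 175.8]), 0.87)] [-0.8284794  -0.1192187   0.37818543]Traceback (most recent call last):
  File "<stdin>", line 3, in <module>
IndexError: list index out of range
```

Run:
```python
from h import *
t=snapshot("top");s=snapshot("scene")
for p in (t,s): print([(q,[np.round(d["uv"],1).tolist() for d in nets.landmark_of(p,q)][:4]) for q in ["board","board_top","soap","shaker","jar","tin_top","tin"]])
cv2.imwrite("pics/f1.png",cv2.resize(s["frame"][120:320,100:500,::-1],None,fx=2,fy=2,interpolation=cv2.INTER_CUBIC))
```

```text
[('board', []), ('board_top', [[337.5, 227.3]]), ('soap', [[343.5, 192.2]]), ('shaker', [[333.8, 226.4]]), ('jar', [[332.1, 103.4], [236.2, 127.9]]), ('tin_top', [[117.1, 248.9], [299.8, 291.3], [219.8, 220.7], [192.0, 263.8]]), ('tin', [[228.7, 307.8], [277.3, 232.8], [231.2, 225.7], [161.4, 211.3]])]
[('board', [[192.8, 197.0]]), ('board_top', [[176.0, 178.2]]), ('soap', [[294.7, 217.0], [408.0, 273.5]]), ('shaker', [[310.6, 185.1]]), ('jar', [[276.2, 303.9]]), ('tin_top', [[526.1, 199.8], [424.0, 176.4], [449.5, 182.8], [351.8, 143.0]]), ('tin', [[413.3, 207.4], [419.8, 139.0], [367.3, 184.8], [478.4, 231.1]])]
```

View pics/f1.png

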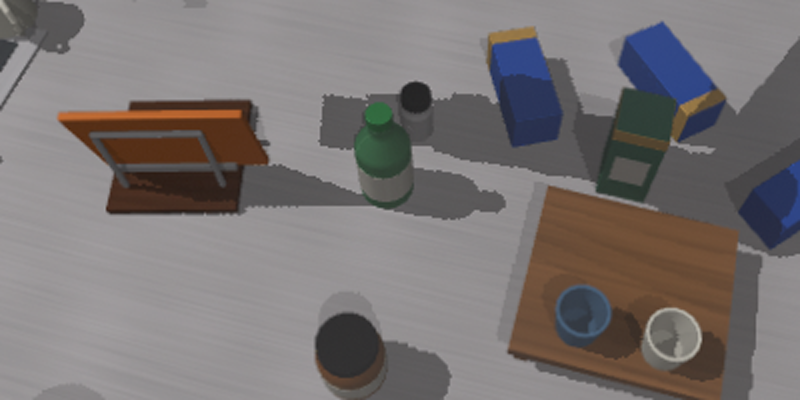

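The picture shows the board leaning on the back frame (80–250, 110–160), foot in the trough. The tin is upright at (638,145), and the cups, soap, shaker and jar are in place. The arm is clear, so I hand in.

```bash
python3 -c "
from plant import workorder; print(workorder.close_job())"
```

```text
the job is handed in; nothing more can be done
None
```

I pushed the board back until it leaned on the stand's back frame with its foot in the trough, pushed the tin upright where it was, and handed the job in at about 17 s; the last pictures show the bystanders in place, and no verdict came back.

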